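# Stopper the flask and hold it down on the vortex mixer

## Robot

A 7-joint arm with a two-finger parallel gripper is mounted at the origin on the work surface. World frame = base frame: x ahead of the robot, y to its left, z up, the work surface at z = 0. Lengths are in m, angles in rad, forces in N, time in s.
With the tool pointing down it reaches from about 0.4 to 0.85 m from the base axis. Payload 4.4 kg.
Tool frame: the origin (TCP) lies between the finger pads, 19 mm behind the fingertips; this is the grasp point; z points along the fingers, y is the line along which they close (so a half turn about z gives the same grasp; the last joint's range is limited). The gripper opens to 94 mm and grips with 3 to 60 N. Pads are 16 mm wide; open, the fingers measure 119 mm over their backs; the gripper's body (75 mm by 177 mm) begins 78 mm behind the grasp point.
Start: joints at [-1.412, 0.628, 0.038, 1.517, -0.027, 0.996, -0.02], TCP at [0.145, 0.634, 0.224] pointing down, gripper open.
Joint ranges: [-3.06, 3.06], [-0.37, 2.12], [-1.25, 1.32], [0.18, 2.47], [-1.1, 4.24], [0.23, 1.98], [-2.94, 2.94]. Speed limits (rad/s): [2.57, 2.57, 3.14, 3.14, 3.14, 3.14, 3.14].

## Interface

Orientations are given as a unit quaternion [w, x, y, z].
In Python, from workcell import ctrl gives the robot as it stands.
- The arm moves only by the tool move_arm, never from a script. Its argument "steps" is a list of rows, each a list of 5 numbers: the shift along the tool's x, y, z in m, then the turn about the tool's z in rad, then the finger opening in m, from 0 to 0.094. In form: [[dx, dy, dz, twist, claw], ...]. A call has exactly 8 rows; each row is the pose to reach, as a shift and turn from the pose commanded when the call began, along the tool's axes at that moment; what a row does not reach only later rows make up. A row lasts 1/8 s, in which the tool goes at most 62.5 mm and 10.7 degrees, less where a joint would pass 70% of its speed; a pose out of reach is approached as far as the arm can. A call with a gripper value outside its range is refused whole. The fingers move at their own pace and stop on an object; the grip force is fixed at half the most. Time passes only in rows, so rows that repeat a pose let the fingers close, or fill a call up. It gives the time, the measured TCP pose, the force, the opening and the grip force at its end, in the units of the state.
- ctrl.get_state(): the state, without advancing time (a new reading comes with each control period).
- ctrl.read_camera(name): name is "side" or "top" or "wrist"; returns a dict with "frame" (384x512x3 uint8, red, green, blue), "range_z" (384x512 float32, m along the optical axis (not along the pixel's ray), 0 where there is no reading), "fov_y" (degrees; the focal length in pixels is half the picture's height over the tangent of half this angle, whatever the lens; pixels are square), "cx", "cy" (the principal point, pixels), "k1" (the pictures are not rectified: a ray, as slopes to the right and down, at radius r is drawn at 1 + k1 r^2 times it, then the intrinsics apply), "R" (3x3) and "t" (3): a world point X has camera coordinates R X + t; the wrist camera has in their place "mount" (4x4, takes a point from camera to tool coordinates, whose origin is the TCP and whose axes are the flange's). Camera axes: x right, y down, z forward; pixel columns grow to the right and rows downward; lengths in m; the calibration is good to about 2 mm. A picture is of the moment at which its call begins: read the wrist's pose just before it.
- ctrl.finish_job(): hands the job in; it is judged then, once.
The state is a dict: "time": time; "q": joint angles; "dq": joint speeds; "tau": joint torques, N m; "position": TCP position; "tcp_rot": TCP orientation; "ft_force": force on the tool from outside, world axes, zero at the start; "moment": the same for the moment, N m; "width": finger opening in m; "grip_force": force on a finger pad.
Only numpy, scipy, OpenCV 4.12 (cv2) and the standard library are available. Lean on these libraries where they do the work, as an engineer would, in place of code of your own. Each camera call takes 0.05 s, during which the arm holds its last target. There are 200 camera calls.

## Task

Get the sample mixing: with the round-bottomed flask standing in its cork ring, put the stopper that fits its neck (the smaller of the two in the rack) fully into the neck. Then take the flask by its neck, set it upright in the sprung rubber ring on top of the vortex mixer and press it all the way down against the spring without ramming it. Finish while still gripping the neck and holding the flask down, stopper in; do not let go, do not press on the mixer with the hand itself, and leave everything else on the bench alone.

Things in the scene. Friction and masses are not known exactly. Their poses are not given: they have to be found in the camera images.
- flask: Round-bottomed amber glass flask, 120 to 195 g, heavy at the bottom. Ball 64 mm wide; straight neck, 32 mm outer and 24 mm inner diameter, from 60 mm up to the mouth at 108 mm. Origin: lowest point of the ball; z runs up the neck. Starts upright in the cork ring, origin 19 mm above the bench.
- flask_mouth (a point): Centre of the flask's mouth, at the top of its neck, 108 mm above the flask's origin; z runs up the neck.
- stopper: White plastic stopper that fits the flask, 25 g. Tapered plug, 18 mm wide at the bottom, 22.4 mm at the top, 28 mm long; then a flange 29 mm wide (narrower than the neck) from 28 to 32 mm, then a knob 22 mm wide from 32 to 54 mm, to grip. Origin: centre of the plug's small end; z up. Starts upright in either end hole of the rack, origin 14 mm above the bench.
- stopper_flange (a point): Underside of the stopper's flange on its axis, 28 mm above the stopper's origin. It meets the flask's mouth when the stopper is fully in.
- cork_ring: Loose cork ring, 90 mm outer and 48 mm inner diameter, 30 mm high, in which the flask stands. Origin: centre of its underside, on the bench.
- mixer: Vortex mixer that stands firm on the bench: white housing 150 mm (x) by 120 mm (y), 66 mm high, with a dark collar up to 70 mm and the sprung ring head on top. Origin: centre of its underside, on the bench, under the head's axis. Its front with the speed dial faces its own -x.
- cradle_seat (a point): Where the underside (origin) of a well seated flask comes, on the head's upright axis: 102 mm above the bench when the spring is relaxed; it goes down with the head. It lies 12 mm below the top edge of the rubber ring (76 mm outer, 50 mm inner diameter, 16 mm high).
- mixer_head (a joint): How far the ring head is pressed down, m: 0 relaxed, 0.012 at its stop. Sprung: the head yields to about 4 N from rest (it carries the flask without moving much) and takes about 13 N to reach the stop; it springs back when let go.
- rack: Grey plastic stopper rack, fixed, 62 mm (x) by 178 mm (y), 42 mm high, with three holes 26 mm wide in a row along its y axis, 56 mm apart. Origin: centre of its underside. The stoppers stand in the two end holes, knob up, flange on the rack's top; the middle hole is empty.
- big_stopper: Bystander, to be left alone: larger white stopper in the other end hole of the rack, flange 38 mm, knob 30 mm; too thick for the flask's neck. Origin: centre of the plug's end.
- vial: Bystander, to be left alone: small glass vial with a black cap, 26 mm wide, 46 mm high, standing. Origin: centre of its underside.
- pen: Bystander, to be left alone: marker pen lying on the bench, 130 mm long along its x, 13 mm thick. Origin: under its middle.
- beaker: Bystander, to be left alone: clear glass beaker, 70 mm wide, 88 mm high. Origin: centre of its underside.
- conical: Bystander, to be left alone: clear glass conical flask, 80 mm wide, 111 mm high. Origin: centre of its underside.
- spatula: Bystander, to be left alone: thin steel micro-spatula lying on the bench, 165 mm long along its x, 4 mm thick. Origin: under its middle.
- jar: Bystander, to be left alone: amber jar with a white screw lid, 64 mm wide, 68 mm high. Origin: centre of its underside.

How it is judged:
On the way, in this order (a step that is already met when the one before it is completed fails the run):
1. the stopper is fully in the neck of the flask, which stands in its cork ring (distance between stopper_flange and flask_mouth below 0.004 m and angle between the z axis of stopper and the z axis of flask, either way round below 0.12 rad and contact force between flask and cork_ring above 0.3 N), for 0.3 s.
2. the stoppered flask is pressed down in the mixer's ring (distance between stopper_flange and flask_mouth below 0.004 m and angle between the z axis of stopper and the z axis of flask, either way round below 0.12 rad and distance between flask and cradle_seat below 0.008 m and value of joint mixer_head above 0.008 m), for 0.2 s.
At the end, for the whole second after the job is handed in: Fingers grip the flask's neck (over 2 N, tool point over 65 mm up it) and hold it at rest in the mixer's ring: head down 8 of 12 mm or more, over 6 N, flask within 8 mm of its seat, 0.12 rad of upright; stopper flange within 4 mm of the mouth, in line to 0.12 rad; hand clear of the mixer (all of step 2 and angle between flask's own z axis and vertical below 0.12 rad and contact force between flask and mixer above 6 N and contact force between the fingers and flask above 2 N and z of the grasp point in the frame of flask above 0.065 m and contact force between each of the arm, the fingers and mixer below 0.5 N and linear speed of flask below 0.03 m/s); the arm keeps its last pose, push and grip.
It fails at once if the flask is rammed into the mixer (over 80 N of contact) (contact force between flask and mixer above 80 N).
It fails at once if the flask is tipped over (beyond 0.6 rad) (angle between flask's own z axis and vertical above 0.6 rad).
It fails at once if a bystander is moved by more than 40 mm or knocked over (distance of any of big_stopper, vial, pen, beaker, conical, spatula, jar from where it was at the start of the episode above 0.04 m or angle between any of big_stopper, vial, beaker, conical, jar's own z axis and vertical above 0.7 rad).
It also fails if it takes over 62 s, if anything falls off the work surface, if the arm or the gripper's body presses on something with over 40 N, if the wrist force passes 120 N, or if a joint passes its speed limit or range.

## Working session

There is one attempt and no reset: what is moved stays moved. The work goes in short steps, Python scripts to look and compute and a tool call to move; the robot and the scene stay as the last step left them, time stands still between calls to the robot, and variables do not carry over. Pictures are saved under pics/ and viewed, at most 10 in all, crops included, and the job is handed in when it is done.

Besides the shell and the picture viewer there is one more tool, called by a JSON object that holds its "method" and its "body". move_arm: Moves the arm, as the interface text tells. Its arguments: {"type":"object","properties":{"steps":{"type":"array"}},"required":["steps"]}

```bash
mkdir -p pics; cat > h.py <<'E'
import numpy as np, cv2
from workcell import ctrl
from scipy.spatial.transform import Rotation as Ro
def cam(n):
    s=ctrl.get_state(); c=ctrl.read_camera(n)
    if n=='wrist':
        M=np.array(c['mount']); q=np.array(s['tcp_rot']); Rt=Ro.from_quat(q[[1,2,3,0]]).as_matrix()
        c['Rcw']=Rt@M[:3,:3]; c['o']=Rt@M[:3,3]+np.array(s['position'])
    else:
        R=np.array(c['R']); c['Rcw']=R.T; c['o']=-R.T@np.array(c['t'])
    return c
def cloud(c):
    h,w=c['range_z'].shape; f=h/2/np.tan(np.radians(c['fov_y'])/2)
    K=np.array([[f,0,c['cx']],[0,f,c['cy']],[0,0,1]])
    u,v=np.meshgrid(np.arange(w),np.arange(h))
    p=cv2.undistortPoints(np.stack([u,v],-1).reshape(-1,1,2).astype(float),K,np.array([c['k1'],0,0,0.])).reshape(h,w,2)
    z=c['range_z']; P=np.dstack([p[...,0]*z,p[...,1]*z,z])@c['Rcw'].T+c['o']
    P[z==0]=np.nan
    return P
E
python3 - <<'E'
from h import *
print(ctrl.get_state())
for n in ['top','side']:
    c=cam(n); cv2.imwrite(f'pics/{n}0.png',c['frame'][...,::-1]); np.save(f'{n}0.npy',cloud(c)); print(n,c['o'],c['Rcw'].round(2).tolist(),c['fov_y'],c['k1'])
E
```

```text
{'time': 0.0, 'q': array([-1.41178044,  0.62931601,  0.03843762,  1.51832414, -0.02701941,
        0.99627424, -0.02005068]), 'dq': array([ 0.00077772, -0.00100872, -0.00135236, -0.00027752, -0.00050052,
       -0.00074849,  0.00096323]), 'tau': array([ 7.07447580e-04, -5.49740195e+01,  1.14372063e+00, -1.86634648e+01,
       -5.21876744e-02,  2.38585199e-02,  1.56570977e-04]), 'position': array([0.14473052, 0.63306445, 0.22338753]), 'tcp_rot': array([-1.00000165e-04,  1.12199517e-01,  9.93685290e-01, -8.96526160e-04]), 'ft_force': array([-0.52661683,  0.01317896, -0.29026479]), 'moment': array([ 0.005913  , -0.01505046,  0.05142006]), 'grip_force': 0.0, 'width': 0.09377313833412668}
top [ 0.47179242 -0.00137625  0.87482928] [[-0.02, -0.98, 0.17], [-1.0, 0.01, -0.03], [0.03, -0.17, -0.98]] 55.99978036267913 0.015667296796535248
side [ 0.34812498 -0.90117951  0.98286886] [[0.96, -0.21, 0.2], [-0.29, -0.67, 0.68], [-0.0, -0.71, -0.7]] 44.60366954171326 -0.18093534324607838
```

View pics/top0.png

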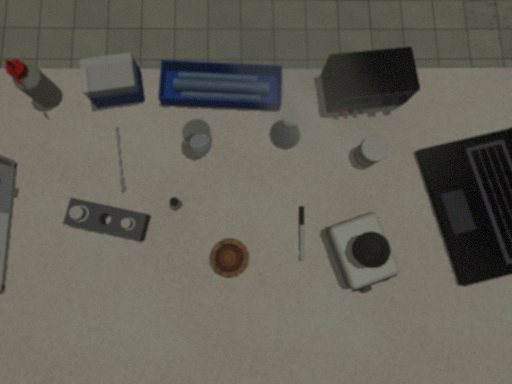

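View pics/side0.png

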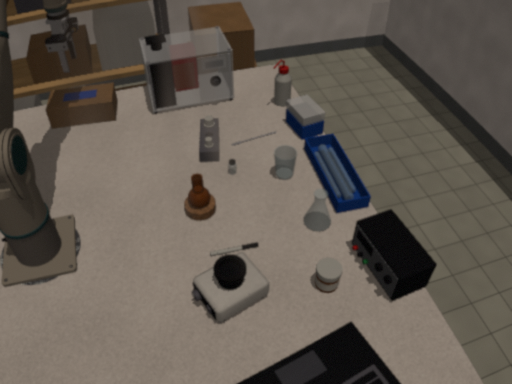

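The top view shows the rack at (107,220), with the big stopper at (78,213) and the small one at (128,224). The flask in its cork ring is at (230,258), the mixer at (362,252) with its head at (371,250), and the vial at (174,203). The side view agrees. Next I measure these from depth.

```bash
python3 - <<'E'
from h import *
for n in ['top','side']:
    P=np.load(n+'0.npy'); print(n)
    def roi(u0,u1,v0,v1,z0,z1,name,show=True):
        Q=P[v0:v1,u0:u1].reshape(-1,3); Q=Q[(Q[:,2]>z0)&(Q[:,2]<z1)]
        if len(Q)<5: print(name,len(Q)); return
        (c,r)=cv2.minEnclosingCircle(Q[:,:2].astype(np.float32))
        print(name,len(Q),'mean',Q.mean(0).round(4),'medz',np.median(Q[:,2]).round(4),'circ',np.round(c,4),round(r,4),'rect',cv2.minAreaRect(Q[:,:2].astype(np.float32)))
    if n=='top':
        B=dict(A=(64,95,198,228),B=(115,142,212,236),flask=(205,255,232,282),mix=(320,405,205,300),rack=(55,160,190,250),vial=(165,185,192,212))
    else:
        B=dict(A=(197,222,112,135),B=(197,222,128,152),flask=(180,220,168,220),mix=(185,275,245,320),rack=(190,230,108,170),vial=(224,242,154,176))
    roi(*B['A'],.055,.09,'knobA'); roi(*B['B'],.055,.09,'knobB')
    roi(*B['rack'],.035,.045,'rack')
    roi(*B['flask'],.112,.14,'mouth');roi(*B['flask'],.085,.112,'neck');roi(*B['flask'],.022,.034,'cork')
    roi(*B['mix'],.105,.125,'ring');roi(*B['mix'],.06,.068,'house');roi(*B['vial'],.035,.06,'vial')
    f=P[B['flask'][2]:B['flask'][3],B['flask'][0]:B['flask'][1],2]; print('maxz',np.nanmax(f), np.nanmedian(P[330:370,200:300,2]))
E
```

```text
top
knobA 172 mean [0.567  0.3566 0.0663] medz 0.0671 circ [0.5671 0.3583] 0.0153 rect ((0.5678176879882812, 0.357990562915802), (0.028931019827723503, 0.02861947938799858), 27.397539138793945)
knobB 87 mean [0.5422 0.2489 0.0663] medz 0.0667 circ [0.5429 0.25  ] 0.0109 rect ((0.5427141785621643, 0.24945378303527832), (0.02014375850558281, 0.02008206397294998), 87.86469268798828)
rack 1695 mean [0.5534 0.2992 0.0414] medz 0.0415 circ [0.5544 0.3043] 0.0933 rect ((0.5549980401992798, 0.30440932512283325), (0.17809781432151794, 0.061811916530132294), 76.91072082519531)
mouth 91 mean [0.4624 0.0234 0.1257] medz 0.1258 circ [0.4628 0.023 ] 0.0159 rect ((0.46324580907821655, 0.023063985630869865), (0.030495569109916687, 0.030053140595555305), 89.37435913085938)
neck 33 mean [0.462  0.024  0.0903] medz 0.086 circ [0.4634 0.0213] 0.014 rect ((0.46225976943969727, 0.02217208594083786), (0.025905976071953773, 0.022929254919290543), 81.03942108154297)
cork 568 mean [0.4624 0.0224 0.0291] medz 0.0292 circ [0.4627 0.0233] 0.0448 rect ((0.46251940727233887, 0.02277657575905323), (0.08738923817873
[... 1743 characters left out ...]
521894455), (0.07499358057975769, 0.0894610583782196), 83.7258071899414)
ring 498 mean [ 0.4766 -0.2823  0.112 ] medz 0.1124 circ [ 0.477  -0.2798] 0.0393 rect ((0.4772546887397766, -0.2800804376602173), (0.07643941044807434, 0.0734037533402443), 73.99417114257812)
house 1581 mean [ 0.4711 -0.296   0.0642] medz 0.0642 circ [ 0.4774 -0.2817] 0.0885 rect ((0.4764707088470459, -0.2810283303260803), (0.14657337963581085, 0.11653724312782288), 18.029478073120117)
vial 39 mean [0.5942 0.1466 0.0417] medz 0.0422 circ [0.5946 0.1474] 0.012 rect ((0.5938050150871277, 0.14660300314426422), (0.021726084873080254, 0.019845547154545784), 25.797225952148438)
maxz 0.12835893497688733 -0.0009797945373610784
```

```bash
cat >> h.py <<'E'
def go(target,yaw_y=None):
    "shift in tool axes from measured pose to the target; twist so that tool y has world direction yaw_y"
    s=ctrl.get_state(); q=np.array(s['tcp_rot']); R=Ro.from_quat(q[[1,2,3,0]]).as_matrix(); p=np.array(s['position'])
    o=(R.T@(np.array(target)-p)).round(4)
    tw=None
    if yaw_y is not None:
        a=R.T@np.array([*yaw_y,0.]); tw=np.arctan2(-a[0],a[1]); tw=(tw+np.pi/2)%np.pi-np.pi/2
    print('shift',o,'twist',tw,'p',p.round(4),'tooly',R[:,1].round(3),'z',R[:,2].round(3),'w',round(s['width'],4),'grip',round(s['grip_force'],1),'F',s['ft_force'].round(1),'t',s['time'])
E
python3 - <<'E'
from h import *
go([.5435,.249,.17],(.219,.976))
for n in ['top','side']:
    P=np.load(n+'0.npy').reshape(-1,3); P=P[(P[:,2]>.06)&(P[:,0]>.12)&(P[:,0]<.75)&(P[:,1]>-.45)&(P[:,1]<.8)]
    g=(P[:,:2]//.05).astype(int); 
    for k in np.unique(g,axis=0):
        m=(g==k).all(1)
        if m.sum()>15: print((k*.05).round(2),P[m,2].max().round(2),end='; ')
    print()
E
```

```text
shift [-0.4743 -0.2855  0.054 ] twist -0.004061202972768463 p [0.1447 0.6331 0.2235] tooly [ 0.223  0.975 -0.002] z [-0.    -0.002 -1.   ] w 0.0941 grip 0.0 F [-0.2  0.7 -1.2] t 0.1
[ 0.35 -0.3 ] 0.07; [ 0.4  -0.35] 0.11; [ 0.4 -0.3] 0.12; [ 0.4  -0.25] 0.07; [0.4 0. ] 0.13; [ 0.45 -0.35] 0.12; [ 0.45 -0.3 ] 0.12; [ 0.45 -0.25] 0.12; [ 0.45 -0.05] 0.07; [0.45 0.  ] 0.13; [0.45 0.05] 0.07; [ 0.5  -0.35] 0.11; [ 0.5 -0.3] 0.12; [ 0.5  -0.25] 0.07; [0.5 0.2] 0.07; [0.5  0.25] 0.07; [ 0.55 -0.35] 0.07; [0.55 0.3 ] 0.07; [0.55 0.35] 0.07; [ 0.65 -0.35] 0.07; [ 0.65 -0.3 ] 0.07; [0.65 0.5 ] 0.07; [ 0.7  -0.35] 0.07; [ 0.7 -0.3] 0.07; [ 0.7  -0.15] 0.11; [0.7  0.05] 0.09; [0.7 0.1] 0.09; 
[0.1 0.5] 0.35; [0.1  0.55] 0.46; [0.1 0.6] 0.46; [0.1  0.65] 0.25; [0.15 0.5 ] 0.35; [0.15 0.55] 0.46; [0.15 0.6 ] 0.45; [0.15 0.65] 0.4; [0.15 0.7 ] 0.35; [0.2 0.5] 0.09; [0.2  0.55] 0.09; [0.2 0.6] 0.09; [0.2  0.65] 0.09; [0.25 0.5 ] 0.09; [0.25 0.55] 0.09; [0.25 0.6 ] 0.09; [0.25 0.65] 0.09; [ 0.35 -0.3 ] 0.07; [0.35 0.5 ] 0.21; [0.35 0.55] 0.21; [0.35 0.65] 0.21; [ 0.4  -0.35] 0.11; [ 0.4 -0.3] 0.12; 
[... 177 characters left out ...]
2; [ 0.45 -0.05] 0.07; [0.45 0.  ] 0.13; [0.45 0.5 ] 0.21; [0.45 0.55] 0.21; [0.45 0.6 ] 0.25; [0.45 0.65] 0.25; [ 0.5  -0.35] 0.11; [ 0.5 -0.3] 0.12; [ 0.5  -0.25] 0.07; [0.5 0.2] 0.07; [0.5 0.5] 0.21; [0.5  0.55] 0.21; [0.5 0.6] 0.21; [0.5  0.65] 0.21; [0.5 0.7] 0.21; [ 0.55 -0.35] 0.07; [0.55 0.35] 0.07; [0.55 0.5 ] 0.21; [0.55 0.55] 0.21; [0.55 0.6 ] 0.21; [0.55 0.65] 0.21; [0.55 0.7 ] 0.21; [0.6 0.5] 0.21; [0.6  0.55] 0.21; [0.6 0.6] 0.21; [0.6  0.65] 0.21; [0.6 0.7] 0.21; [ 0.65 -0.35] 0.07; [0.65 0.5 ] 0.21; [0.65 0.55] 0.21; [0.65 0.6 ] 0.21; [0.65 0.65] 0.21; [0.65 0.7 ] 0.21; [ 0.7  -0.35] 0.07; [ 0.7 -0.3] 0.07; [ 0.7  -0.15] 0.11; [0.7  0.05] 0.09; [0.7 0.1] 0.09; [0.7 0.5] 0.21;
```

{"method": "move_arm", "body": {"steps": [[-0.01, -0.01, -0.04, 0, 0.06], [-0.05, -0.04, -0.08, 0, 0.06], [-0.1, -0.07, -0.08, 0, 0.06], [-0.15, -0.1, -0.08, 0, 0.06], [-0.2, -0.13, -0.08, 0, 0.06], [-0.25, -0.16, -0.08, 0, 0.06], [-0.3, -0.19, -0.08, 0, 0.06], [-0.35, -0.22, -0.06, 0, 0.06]]}}

```text
time: 1.1
position: [0.4389, 0.3404, 0.2851]
tcp_rot: [0.001, 0.112, 0.994, 0.001]
ft_force: [0.1, 0.5, -0.3]
width: 0.06
grip_force: 0.0
```

```bash
python3 - <<'E'
from h import *
go([.5435,.249,.17],(.219,.976))
E
```

```text
shift [-0.1222 -0.0661  0.1151] twist -0.0038565554735425778 p [0.4389 0.3404 0.2851] tooly [0.223 0.975 0.003] z [ 0.002  0.002 -1.   ] w 0.06 grip 0.0 F [ 0.1  0.5 -0.3] t 1.1
```

{"method": "move_arm", "body": {"steps": [[-0.03, -0.015, 0.02, 0, 0.05], [-0.07, -0.035, 0.05, 0, 0.05], [-0.1, -0.055, 0.08, 0, 0.05], [-0.122, -0.066, 0.105, 0, 0.05], [-0.122, -0.066, 0.115, 0, 0.05], [-0.122, -0.066, 0.115, 0, 0.05], [-0.122, -0.066, 0.115, 0, 0.05], [-0.122, -0.066, 0.115, 0, 0.05]]}}

```text
time: 2.1
position: [0.5411, 0.2509, 0.1703]
tcp_rot: [0.001, 0.111, 0.994, 0.001]
ft_force: [-0.2, -0.6, -0.6]
width: 0.0496
grip_force: 0.0
```

```bash
python3 - <<'E'
from h import *
c=cam('wrist'); P=cloud(c); cv2.imwrite('pics/w1.png',c['frame'][...,::-1])
print(c['o'],c['Rcw'].round(2).tolist())
for n,(x,y) in dict(B=(.5435,.249)).items():
    Q=P.reshape(-1,3); Q=Q[np.hypot(Q[:,0]-x,Q[:,1]-y)<.02]; Q=Q[(Q[:,2]>.063)&(Q[:,2]<.08)]
    print(len(Q),Q.mean(0),np.median(Q[:,2]),cv2.minEnclosingCircle(Q[:,:2].astype(np.float32)))
go([.5435,.249,.067],(.219,.976))
E
```

```text
[0.47361871 0.26569373 0.33066135] [[0.22, 0.95, 0.24], [0.98, -0.22, -0.05], [0.0, 0.24, -0.97]]
454 [0.54372613 0.25050727 0.06779318] 0.06787531244757142 ((0.5443475842475891, 0.25074705481529236), 0.01121639646589756)
shift [-0.0025 -0.0012  0.1032] twist -0.0027705701838229846 p [0.5412 0.2506 0.1702] tooly [0.222 0.975 0.001] z [ 0.001  0.001 -1.   ] w 0.05 grip 0.0 F [-0.1 -0.3  0.3] t 2.15
```

View pics/w1.png

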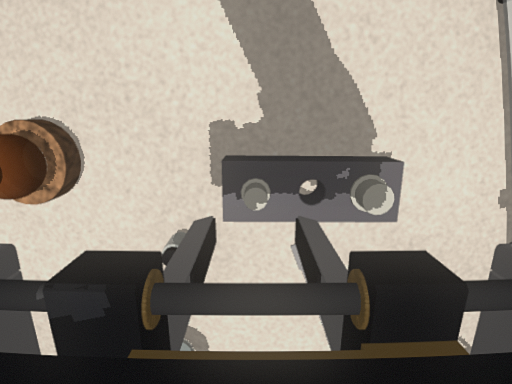

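The wrist view shows the small stopper at (256,194) between the fingers, at about (0.544, 0.250). I lower to it and close.

{"method": "move_arm", "body": {"steps": [[-0.003, 0, 0.03, 0, 0.05], [-0.003, 0, 0.06, 0, 0.05], [-0.003, 0, 0.085, 0, 0.05], [-0.003, 0, 0.098, 0, 0.05], [-0.003, 0, 0.102, 0, 0.05], [-0.003, 0, 0.102, 0, 0.05], [-0.003, 0, 0.102, 0, 0.05], [-0.003, 0, 0.102, 0, 0.05]]}}

```text
time: 3.15
position: [0.5445, 0.2492, 0.0679]
tcp_rot: [0.0, 0.112, 0.994, 0.0]
ft_force: [0.1, -0.0, 0.5]
width: 0.0499
grip_force: 0.0
```

{"method": "move_arm", "body": {"steps": [[0, 0, 0, 0, 0.03], [0, 0, 0, 0, 0.01], [0, 0, 0, 0, 0.01], [0, 0, 0, 0, 0.01], [0, 0, 0, 0, 0.01], [0, 0, 0, 0, 0.01], [0, 0, 0, 0, 0.01], [0, 0, 0, 0, 0.01]]}}

```text
time: 4.15
position: [0.5442, 0.249, 0.0673]
tcp_rot: [0.0, 0.112, 0.994, 0.0]
ft_force: [-0.2, 0.4, 0.7]
width: 0.0205
grip_force: 30.0
```

{"method": "move_arm", "body": {"steps": [[0, 0, -0.03, 0, 0.01], [0, 0, -0.075, 0, 0.01], [0, 0, -0.12, 0, 0.01], [0.003, -0.02, -0.155, 0, 0.01], [0.008, -0.06, -0.165, 0, 0.01], [0.013, -0.11, -0.165, 0, 0.01], [0.019, -0.16, -0.165, 0, 0.01], [0.025, -0.2, -0.165, 0, 0.01]]}}

```text
time: 5.15
position: [0.4742, 0.0574, 0.2324]
tcp_rot: [-0.0, 0.113, 0.994, -0.0]
ft_force: [0.9, -0.2, -0.4]
width: 0.0206
grip_force: 30.0
```

{"method": "move_arm", "body": {"steps": [[0.002, -0.02, 0, 0, 0.01], [0.003, -0.033, 0, 0, 0.01], [0.0035, -0.039, 0, 0, 0.01], [0.0035, -0.039, 0, 0, 0.01], [0.0035, -0.039, 0, 0, 0.01], [0.0035, -0.039, 0, 0, 0.01], [0.0035, -0.039, 0, 0, 0.01], [0.0035, -0.039, 0, 0, 0.01]]}}

```text
time: 6.15
position: [0.4631, 0.0225, 0.2322]
tcp_rot: [-0.0, 0.112, 0.994, 0.0]
ft_force: [0.0, -0.0, -0.1]
width: 0.0205
grip_force: 30.0
```

```bash
python3 - <<'E'
from h import *
s=ctrl.get_state(); p=np.array(s['position']); print(p,s['width'],s['grip_force'],s['ft_force'].round(1))
for n in ['wrist','top','side']:
    c=cam(n); P=cloud(c); np.save(n+'2.npy',P); np.save(n+'2f.npy',c['frame']); f=c['frame'][...,::-1]
    Q=P.reshape(-1,3); 
    for lab,(z0,z1) in dict(mouth=(.118,.133),cork=(.022,.034),plug=(.172,.21)).items():
        m=np.hypot(Q[:,0]-.4633,Q[:,1]-.0226)<(.06 if lab=='cork' else .025); S=Q[m&(Q[:,2]>z0)&(Q[:,2]<z1)]
        if len(S)>5: print(n,lab,len(S),S.mean(0).round(4),S.min(0).round(4),S.max(0).round(4),cv2.minEnclosingCircle(S[:,:2].astype(np.float32)))
    cv2.imwrite(f'pics/{n}2.png',f)
a=cv2.imread('pics/wrist2.png'); b=cv2.imread('pics/side2.png')[100:240,140:260]
b=cv2.resize(b,(288,336),interpolation=cv2.INTER_CUBIC)
canvas=np.zeros((384,800,3),np.uint8); canvas[:,:512]=a; canvas[:336,512:]=b; cv2.imwrite('pics/combo2.png',canvas)
E
```

```text
[0.46312117 0.0224955  0.23223321] 0.020472577693501 30.000019669532776 [ 0.  -0.  -0.1]
wrist mouth 397 [0.4599 0.024  0.1258] [0.4484 0.0069 0.1182] [0.478  0.0385 0.1289] ((0.46425575017929077, 0.022872693836688995), 0.01608099229633808)
wrist cork 1606 [0.4518 0.0256 0.0298] [ 0.4197 -0.0216  0.0222] [0.5088 0.0678 0.0324] ((0.46434107422828674, 0.022884050384163857), 0.045033637434244156)
wrist plug 120 [0.4531 0.0249 0.1969] [0.4485 0.0125 0.1799] [0.4583 0.0357 0.21  ] ((0.45531243085861206, 0.024093251675367355), 0.011959155090153217)
side mouth 73 [0.4646 0.0214 0.1231] [0.4489 0.0053 0.1182] [0.4805 0.0388 0.1281] ((0.4646158218383789, 0.022066472098231316), 0.01753123849630356)
side cork 302 [0.462  0.0029 0.0275] [ 0.42   -0.0251  0.022 ] [0.5098 0.0546 0.0338] ((0.46526095271110535, 0.020088208839297295), 0.046051327139139175)
side plug 72 [0.463 0.015 0.196] [0.4492 0.0073 0.178 ] [0.477  0.0283 0.2099] ((0.46336448192596436, 0.021287692710757256), 0.01444784365594387)
```

View pics/combo2.png

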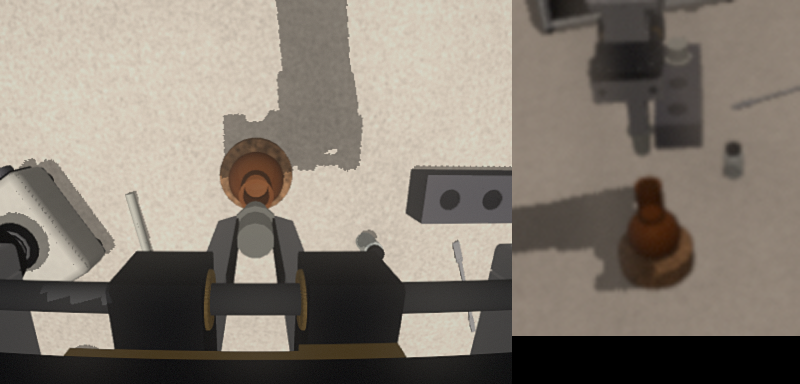

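The stopper hangs upright above the flask's mouth, at (256,190) in the wrist view. It sits about 1.5 mm short in x. I correct that and lower it slowly.

{"method": "move_arm", "body": {"steps": [[-0.0013, 0, 0.015, 0, 0.01], [-0.0013, 0, 0.032, 0, 0.01], [-0.0013, 0, 0.042, 0, 0.01], [-0.0013, 0, 0.049, 0, 0.01], [-0.0013, 0, 0.054, 0, 0.01], [-0.0013, 0, 0.058, 0, 0.01], [-0.0013, 0, 0.062, 0, 0.01], [-0.0013, 0, 0.062, 0, 0.01]]}}

```text
time: 7.3
position: [0.4642, 0.022, 0.1701]
tcp_rot: [-0.0, 0.112, 0.994, -0.0]
ft_force: [0.2, 0.4, 0.2]
width: 0.0208
grip_force: 30.0
```

No contact force, so the plug has entered. I continue down to the seat.

{"method": "move_arm", "body": {"steps": [[0, 0, 0.004, 0, 0.01], [0, 0, 0.008, 0, 0.01], [0, 0, 0.011, 0, 0.01], [0, 0, 0.014, 0, 0.01], [0, 0, 0.016, 0, 0.01], [0, 0, 0.0175, 0, 0.01], [0, 0, 0.0185, 0, 0.01], [0, 0, 0.0185, 0, 0.01]]}}

```text
time: 8.3
position: [0.4646, 0.0221, 0.1519]
tcp_rot: [0.0, 0.112, 0.994, 0.0]
ft_force: [0.9, 0.2, 1.6]
width: 0.0206
grip_force: 30.0
```

{"method": "move_arm", "body": {"steps": [[0, 0, 0.0005, 0, 0.01], [0, 0, 0.001, 0, 0.01], [0, 0, 0.0015, 0, 0.01], [0, 0, 0.0015, 0, 0.01], [0, 0, 0.0015, 0, 0.01], [0, 0, 0.0015, 0, 0.01], [0, 0, 0.0015, 0, 0.01], [0, 0, 0.0015, 0, 0.01]]}}

```text
time: 9.3
position: [0.4653, 0.022, 0.1515]
tcp_rot: [0.001, 0.112, 0.994, 0.0]
ft_force: [-1.8, 0.5, 13.1]
width: 0.0209
grip_force: 30.0
```

{"method": "move_arm", "body": {"steps": [[0, 0, -0.001, 0, 0.025], [0, 0, -0.0015, 0, 0.04], [0, 0, -0.0015, 0, 0.055], [0, 0, -0.0015, 0, 0.06], [0, 0, -0.0015, 0, 0.06], [0, 0, -0.0015, 0, 0.06], [0, 0, -0.0015, 0, 0.06], [0, 0, -0.0015, 0, 0.06]]}}

```text
time: 10.3
position: [0.4643, 0.022, 0.1518]
tcp_rot: [-0.0, 0.112, 0.994, 0.0]
ft_force: [0.0, -0.4, -0.1]
width: 0.0602
grip_force: 0.0
```

```bash
python3 - <<'E'
from h import *
go([.4646,.022,.106],(.219,.976))
for n in ['wrist','side']:
    c=cam(n); P=cloud(c); Q=P.reshape(-1,3); m=np.hypot(Q[:,0]-.4646,Q[:,1]-.0225)<.022
    for z0,z1 in ((.09,.12),(.12,.1265),(.127,.132),(.133,.149),(.15,.16)):
        S=Q[m&(Q[:,2]>z0)&(Q[:,2]<z1)]
        if len(S)>3: print(n,z0,len(S),S.mean(0).round(4),S.min(0).round(4),S.max(0).round(4))
    f=c['frame'][...,::-1]; cv2.imwrite(f'pics/{n}3.png',f)
a=cv2.imread('pics/wrist3.png')[100:292,150:362]; a=cv2.resize(a,(424,384)); b=cv2.resize(cv2.imread('pics/side3.png')[130:230,150:244],(361,384),interpolation=cv2.INTER_CUBIC)
cv2.imwrite('pics/combo3.png',np.hstack([a,b]))
E
```

```text
shift [-0.0003  0.      0.0458] twist -0.004119309353303624 p [0.4643 0.022  0.1518] tooly [0.223 0.975 0.   ] z [-0.  0. -1.] w 0.0602 grip 0.0 F [ 0.  -0.4 -0.1] t 10.3
wrist 0.09 412 [0.4516 0.0255 0.1061] [0.4483 0.0087 0.0903] [0.4646 0.0385 0.12  ]
wrist 0.12 204 [0.4544 0.0254 0.1246] [0.4484 0.007  0.12  ] [0.4773 0.0383 0.1265]
wrist 0.127 519 [0.4576 0.0243 0.13  ] [0.4487 0.0069 0.127 ] [0.4738 0.0384 0.132 ]
wrist 0.133 293 [0.4561 0.0239 0.1412] [0.4534 0.0116 0.1331] [0.4655 0.0329 0.149 ]
wrist 0.15 1080 [0.4639 0.0221 0.1526] [0.4535 0.0111 0.15  ] [0.4752 0.0328 0.1546]
side 0.09 79 [0.4637 0.0109 0.1026] [0.4489 0.0056 0.0903] [0.4808 0.0227 0.1194]
side 0.12 11 [0.469  0.0156 0.1238] [0.4495 0.0053 0.1204] [0.4794 0.0291 0.1263]
side 0.127 8 [0.4755 0.0167 0.1293] [0.4721 0.0091 0.1272] [0.4799 0.0242 0.1311]
side 0.133 9 [0.4735 0.0176 0.1426] [0.4711 0.0122 0.1352] [0.4756 0.0272 0.1486]
```

View pics/combo3.png

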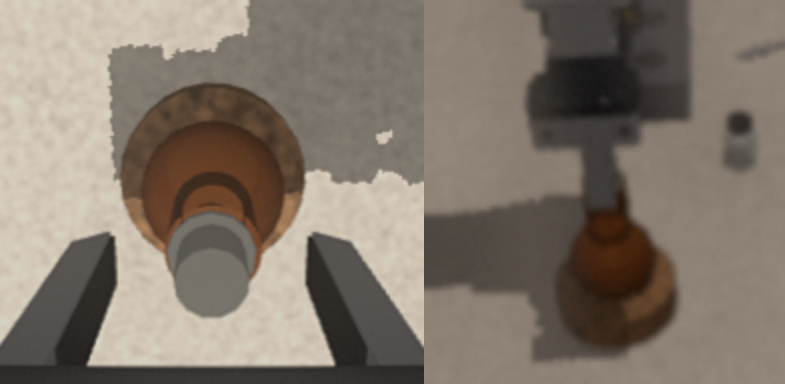

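The stopper is seated: its knob top is at z = 0.1526 against 0.153 expected, and it is centred at (212,265) in the crop. I lower 46 mm to take the neck.

{"method": "move_arm", "body": {"steps": [[0, 0, 0.01, 0, 0.06], [0, 0, 0.023, 0, 0.06], [0, 0, 0.036, 0, 0.06], [0, 0, 0.043, 0, 0.06], [0, 0, 0.046, 0, 0.06], [0, 0, 0.046, 0, 0.06], [0, 0, 0.046, 0, 0.045], [0, 0, 0.046, 0, 0.038]]}}

```text
time: 11.4
position: [0.4646, 0.0221, 0.1061]
tcp_rot: [0.0, 0.112, 0.994, 0.0]
ft_force: [-0.5, -0.1, 0.2]
width: 0.0434
grip_force: 0.0
```

{"method": "move_arm", "body": {"steps": [[0, 0, 0, 0, 0.034], [0, 0, 0, 0, 0.03], [0, 0, 0, 0, 0.02], [0, 0, 0, 0, 0.015], [0, 0, 0, 0, 0.015], [0, 0, 0, 0, 0.015], [0, 0, 0, 0, 0.015], [0, 0, 0, 0, 0.015]]}}

```text
time: 12.4
position: [0.4645, 0.0222, 0.1059]
tcp_rot: [0.0, 0.112, 0.994, 0.0]
ft_force: [0.0, 1.8, 4.1]
width: 0.0315
grip_force: 30.0
```

{"method": "move_arm", "body": {"steps": [[0, 0, -0.005, 0, 0.015], [0, 0, -0.012, 0, 0.015], [0, 0, -0.025, 0, 0.015], [0, 0, -0.045, 0, 0.015], [0, 0, -0.07, 0, 0.015], [0, 0, -0.095, 0, 0.015], [0, 0, -0.12, 0, 0.015], [0, 0, -0.14, 0, 0.015]]}}

```text
time: 13.4
position: [0.4643, 0.0218, 0.2475]
tcp_rot: [0.001, 0.112, 0.994, 0.0]
ft_force: [0.3, 0.0, -2.0]
width: 0.0315
grip_force: 30.0
```

{"method": "move_arm", "body": {"steps": [[-0.003, -0.01, -0.013, 0, 0.015], [-0.01, -0.04, -0.015, 0, 0.015], [-0.021, -0.08, -0.015, 0, 0.015], [-0.032, -0.12, -0.015, 0, 0.015], [-0.043, -0.16, -0.015, 0, 0.015], [-0.053, -0.195, -0.015, 0, 0.015], [-0.06, -0.22, -0.015, 0, 0.015], [-0.062, -0.23, -0.015, 0, 0.015]]}}

```text
time: 14.4
position: [0.4726, -0.2183, 0.2607]
tcp_rot: [-0.0, 0.114, 0.994, -0.0]
ft_force: [0.1, 0.9, -1.9]
width: 0.0314
grip_force: 30.0
```

{"method": "move_arm", "body": {"steps": [[-0.005, -0.02, 0, 0, 0.015], [-0.011, -0.042, 0, 0, 0.015], [-0.015, -0.055, 0, 0, 0.015], [-0.017, -0.0625, 0, 0, 0.015], [-0.017, -0.0625, 0, 0, 0.015], [-0.017, -0.0625, 0, 0, 0.015], [-0.017, -0.0625, 0, 0, 0.015], [-0.017, -0.0625, 0, 0, 0.015]]}}

```text
time: 15.4
position: [0.4763, -0.2803, 0.2608]
tcp_rot: [-0.0, 0.112, 0.994, 0.0]
ft_force: [0.0, -0.3, -2.3]
width: 0.0319
grip_force: 30.0
```

```bash
python3 - <<'E'
from h import *
go([.4763,-.2805,.26],(.219,.976))
x,y=.4763,-.2805
for n in ['wrist','top','side']:
    c=cam(n); P=cloud(c); Q=P.reshape(-1,3); d=np.hypot(Q[:,0]-x,Q[:,1]-y)
    for l,r,z0,z1 in (('ring',.05,.1,.118),('house',.1,.058,.068),('flaskball',.045,.178,.23),('neck',.025,.235,.28),('knob',.025,.29,.32)):
        S=Q[(d<r)&(Q[:,2]>z0)&(Q[:,2]<z1)]
        if len(S)>5: print(n,l,len(S),'min',S.min(0).round(4),'max',S.max(0).round(4),'circ',*[np.round(v,4) for v in cv2.minEnclosingCircle(S[:,:2].astype(np.float32))])
        if l=='house' and len(S)>5: print(cv2.minAreaRect(S[:,:2].astype(np.float32)))
    cv2.imwrite(f'pics/{n}4.png',c['frame'][...,::-1])
a=cv2.imread('pics/wrist4.png'); b=cv2.resize(cv2.imread('pics/side4.png')[170:330,170:290],(288,384),interpolation=cv2.INTER_CUBIC)
cv2.imwrite('pics/combo4.png',np.hstack([a,b]))
E
```

```text
shift [-0.0001 -0.0002  0.0008] twist -0.0034411340402924484 p [ 0.4763 -0.2803  0.2608] tooly [0.222 0.975 0.   ] z [ 0.  0. -1.] w 0.0319 grip 30.0 F [ 0.  -0.3 -2.3] t 15.4
wrist ring 1136 min [ 0.4387 -0.3172  0.1002] max [ 0.4858 -0.2426  0.1173] circ [ 0.4743 -0.2799] 0.0375
wrist house 5595 min [ 0.3914 -0.3549  0.058 ] max [ 0.5381 -0.2062  0.068 ] circ [ 0.4753 -0.2805] 0.0888
((0.4759694039821625, -0.28038716316223145), (0.14664974808692932, 0.11735698580741882), 17.937868118286133)
wrist flaskball 2258 min [ 0.4442 -0.3108  0.1991] max [ 0.4865 -0.2485  0.23  ] circ [ 0.4742 -0.2798] 0.0314
wrist neck 2017 min [ 0.4598 -0.3014  0.2351] max [ 0.488  -0.2558  0.28  ] circ [ 0.4677 -0.2786] 0.0235
wrist knob 3119 min [ 0.4617 -0.3015  0.29  ] max [ 0.4897 -0.2558  0.32  ] circ [ 0.4705 -0.2793] 0.0236
top ring 416 min [ 0.4381 -0.2981  0.1001] max [ 0.5112 -0.2433  0.1169] circ [ 0.475  -0.2802] 0.0376
top house 2052 min [ 0.3916 -0.354   0.058 ] max [ 0.5592 -0.2045  0.068 ] circ [ 0.4756 -0.2795] 0.0889
((0.4737998843193054, -0.2791227102279663), (0.14919236302375793, 0.11646606028079987), 18.616512298583984)
top flaskball 111 min [ 0.4438 -0.2906  0.1972] max [ 0.4878 -0.2486  0.23  ] circ [ 0.4666 -0.2716] 0.0285
side ring 551 min [ 0.4388 -0.3184  0.1   ] max [ 0.5142 -0.2435  0.117 ] circ [ 0.476  -0.2805] 0.0397
side house 1691 min [ 0.3919 -0.3563  0.058 ] max [ 0.5596 -0.2078  0.068 ] circ [ 0.4758 -0.2815] 0.0889
((0.47454017400741577, -0.2812868356704712), (0.15091398358345032, 0.11785116791725159), 17.82056427001953)
side flaskball 484 min [ 0.445  -0.3117  0.1872] max [ 0.5068 -0.2605  0.23  ] circ [ 0.4758 -0.2819] 0.0314
side neck 43 min [ 0.4609 -0.3051  0.235 ] max [ 0.4895 -0.2806  0.2598] circ [ 0.4739 -0.2898] 0.0158
```

View pics/combo4.png

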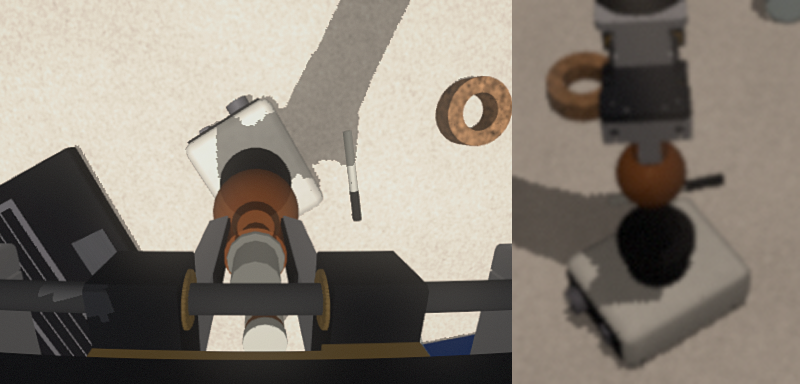

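The flask hangs upright over the ring, with the ball centre and the ring centre both at about (0.4764, -0.280). I lower it slowly.

{"method": "move_arm", "body": {"steps": [[0, 0, 0.015, 0, 0.015], [0, 0, 0.03, 0, 0.015], [0, 0, 0.045, 0, 0.015], [0, 0, 0.056, 0, 0.015], [0, 0, 0.062, 0, 0.015], [0, 0, 0.066, 0, 0.015], [0, 0, 0.068, 0, 0.015], [0, 0, 0.069, 0, 0.015]]}}

```text
time: 16.55
position: [0.4764, -0.2808, 0.192]
tcp_rot: [0.0, 0.112, 0.994, -0.0]
ft_force: [-0.4, -0.4, -3.2]
width: 0.0314
grip_force: 30.0
```

{"method": "move_arm", "body": {"steps": [[0, 0, 0.001, 0, 0.015], [0, 0, 0.002, 0, 0.015], [0, 0, 0.003, 0, 0.015], [0, 0, 0.004, 0, 0.015], [0, 0, 0.005, 0, 0.015], [0, 0, 0.006, 0, 0.015], [0, 0, 0.007, 0, 0.015], [0, 0, 0.007, 0, 0.015]]}}

```text
time: 17.55
position: [0.4765, -0.2807, 0.185]
tcp_rot: [0.0, 0.112, 0.994, -0.0]
ft_force: [0.1, 1.5, 4.6]
width: 0.0312
grip_force: 30.0
```

{"method": "move_arm", "body": {"steps": [[0, 0, 0.001, 0, 0.015], [0, 0, 0.002, 0, 0.015], [0, 0, 0.003, 0, 0.015], [0, 0, 0.004, 0, 0.015], [0, 0, 0.005, 0, 0.015], [0, 0, 0.006, 0, 0.015], [0, 0, 0.007, 0, 0.015], [0, 0, 0.007, 0, 0.015]]}}

```text
time: 18.55
position: [0.4767, -0.2807, 0.1786]
tcp_rot: [0.001, 0.112, 0.994, -0.0]
ft_force: [-1.0, 2.3, 10.5]
width: 0.0314
grip_force: 30.0
```

```bash
python3 - <<'E'
from h import *
go([.4763,-.2805,.1765],(.219,.976))
x,y=.4763,-.2805
for n in ['wrist','side']:
    c=cam(n); P=cloud(c); Q=P.reshape(-1,3); d=np.hypot(Q[:,0]-x,Q[:,1]-y)
    S=Q[(d<.037)&(d>.031)&(Q[:,2]<.13)&(Q[:,2]>.09)]; print(n,'ring',len(S),np.median(S[:,2]).round(4),np.percentile(S[:,2],90).round(4))
    S=Q[(d<.014)&(Q[:,2]>.215)&(Q[:,2]<.235)]; print(n,'knobtop',len(S),np.percentile(S[:,2],[50,90]).round(4) if len(S) else '')
    cv2.imwrite(f'pics/{n}5.png',c['frame'][...,::-1])
a=cv2.imread('pics/wrist5.png'); b=cv2.resize(cv2.imread('pics/side5.png')[170:330,170:290],(288,384),interpolation=cv2.INTER_CUBIC)
cv2.imwrite('pics/combo5.png',np.hstack([a,b]))
E
```

```text
shift [0.0004 0.0001 0.0021] twist -0.003947152530174414 p [ 0.4767 -0.2807  0.1786] tooly [0.223 0.975 0.   ] z [ 0.001 -0.    -1.   ] w 0.0314 grip 30.0 F [-1.   2.3 10.5] t 18.55
wrist ring 1195 0.1042 0.126
wrist knobtop 1290 [0.2249 0.2259]
side ring 207 0.1026 0.1227
side knobtop 0
```

View pics/combo5.png

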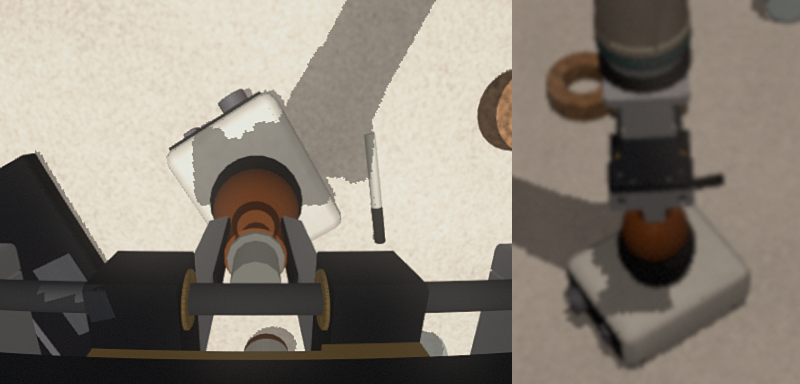

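The flask sits upright in the ring, pressed down about 10 mm. I press the last 2 mm to the stop.

{"method": "move_arm", "body": {"steps": [[0, 0, 0.0005, 0, 0.015], [0, 0, 0.001, 0, 0.015], [0, 0, 0.0015, 0, 0.015], [0, 0, 0.002, 0, 0.015], [0, 0, 0.002, 0, 0.015], [0, 0, 0.002, 0, 0.015], [0, 0, 0.002, 0, 0.015], [0, 0, 0.002, 0, 0.015]]}}

```text
time: 19.65
position: [0.4767, -0.2808, 0.1769]
tcp_rot: [0.001, 0.112, 0.994, -0.0]
ft_force: [-0.7, 2.5, 11.5]
width: 0.0314
grip_force: 30.0
```

```bash
python3 - <<'E'
from h import *
c=cam('wrist'); Q=cloud(c).reshape(-1,3); d=np.hypot(Q[:,0]-.4765,Q[:,1]+.2805)
print(np.percentile(Q[(d<.009)&(Q[:,2]>.21)&(Q[:,2]<.235),2],[50,90]))
z=np.percentile(Q[(d<.009)&(Q[:,2]>.21)&(Q[:,2]<.235),2],50)
if z<.2265: print(ctrl.finish_job())
E
```

```text
[0.22355208 0.22418973]
the job is handed in; nothing more can be done
None
```

The job is handed in: the small stopper is fully in the flask's neck, and the arm still grips the neck and holds the flask about 12 mm down in the mixer's ring, at or near the spring's stop (about 13 N). No verdict came back.

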